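# Bring the stiff-armed magnifier out over the hand rest

### The arm

A 6-joint arm with a two-finger parallel gripper is mounted at the origin on the work surface. World frame = base frame: x ahead of the robot, y to its left, z up, the work surface at z = 0. Lengths are in m, angles in degrees, forces in N, time in s.
With the tool pointing down it reaches from about 0.3 to 0.75 m from the base axis. Payload 8.5 kg.
Tool frame: the origin (TCP) lies between the finger pads; the fingertips stand 17 mm ahead of it and the grasp point (between the pads) lies 2 mm behind it; z points along the fingers, y is the direction in which the jaws open and shut (so a half turn about z gives the same grasp; the last joint's range is limited). The gripper opens to 85 mm and grips with 20 to 120 N. Pads are 22 mm wide; open, the fingers measure 114 mm over their backs; the gripper's body (76 mm by 85 mm) begins 54 mm behind the grasp point. The pads swing forward as they close: fully open they stand 13 mm farther back than shut.
Start: joints at [57.852, 21.807, 74.336, -0, 83.858, -12.336], TCP at [0.186, 0.517, 0.248] pointing down, gripper open.
Joint ranges: [-178.18, 178.18], [-50.72, 133.34], [12.68, 142.11], [-81.47, 261.47], [9.98, 163.14], [-165.26, 165.26]. Speed limits (degrees/s): [136.94, 136.94, 180, 180, 180, 180].

### API

Orientations are given as a 3x3 rotation matrix whose columns are the frame's x, y, z axes.
In Python, from rig import readout, eyes, env gives the robot as it stands.
- The arm moves only by the tool arm_command, never from a script. Its argument "rows" is text: rows parted by semicolons, each of 7 numbers parted by spaces: the closure, from 0 (fully open) to 1 (shut), then the shift along the tool's x, y, z in mm, then the turn, a rotation vector about the tool's x, y, z in degrees. In form: grip dx dy dz rx ry rz; .... A call has 1 to 5 rows; each row shifts and turns the commanded pose from where the row before left it, along the tool's axes as they then stand; what a row does not reach is not made up. A row lasts 1/12 s, in which the tool goes at most 41.7 mm and 7.16 degrees, less where a joint would pass 70% of its speed; a pose out of reach is approached as far as the arm can. A call with a gripper value outside its range is refused whole. The fingers move at their own pace and stop on an object; "squeeze" is the grip in N (left out, the last holds). Time passes only in rows, so rows that do not move let the fingers close. It gives the time, the measured TCP pose, the force and the opening at its end, in the units of the state.
- readout.observe(): the state, without advancing time (a new reading comes with each control period).
- eyes.get_image(name): name is "scene" or "top" or "wrist"; returns the picture (384x512x3 uint8, red, green, blue); there is no depth.
- eyes.camera_model(name): a dict with "mtx" (3x3 intrinsics, pixels), "view" (4x4, takes a point from world to camera coordinates). Camera axes: x right, y up, looking along -z (the intrinsics and any distortion apply to the point x, -y, -z); pixel columns grow to the right and rows downward; lengths in m; the calibration is good to about 2 mm. A picture is of the moment at which its call begins: read the wrist's pose just before it. camera_model takes no time and is no camera call; for the wrist camera it gives the pose at the moment of the call.
- env.close_job(): hands the job in, once; it reports no verdict.
The state is a dict: "time_s": time; "q": joint angles; "qvel": joint speeds; "joint_efforts": joint torques, N m; "position": TCP position; "tool_rot": TCP orientation; "ft_force": force on the tool from outside, world axes, zero at the start; "wrist_torque": the same for the moment, N m; "grip_width": finger opening in m.
Only numpy, scipy, OpenCV 4.12 (cv2) and the standard library are available. Lean on these libraries where they do the work, as an engineer would, in place of code of your own. Each camera call takes 0.05 s, during which the arm holds its last target. There are 200 camera calls.

### The job

Someone wants to trim their nails under the magnifier. Swing its arm out from under the glass shelf so that the lens is centred over the cork-topped hand rest, fold the lens gently down level until it meets its stop, and let go so that it stays there. Do not bump the glass shelf, and leave the other things where they are.

Things in the scene. Friction and masses are not known exactly. Their poses are not given: they have to be found in the camera images.
- shelf: Fixed shelf at the back, 200 mm deep, 1000 wide (y): a clear glass board, underside 300 mm and top 310 mm above the work surface, on two white ends, open front and back. Origin: middle of its foot; the board's front edge is 100 mm nearer the robot. Fragile: do not press on it. A frosted panel 270 mm tall is slid to its left end (y +275 to +475 mm from the origin, 90 mm in front of it).
- post_axis (a point): Vertical axis of the magnifier's fixed stand (steel foot 110 mm across, post 24 mm), point 127 mm above the work surface, under the glass board. The first link (170 mm from here to the elbow axis, 18 wide, 97 to 109 mm high) turns level about it, stiff (0.9 N m), and stays where left. Parked, it points to about +y.
- elbow_axis (a point): Vertical elbow axis joining first and second link; point 127 mm above the work surface. The second link (18 mm wide, top face 133 mm high) turns level about it, stiff (0.7 N m), and stays where left. Parked, it is folded back to about -y and slightly towards the robot; it opens clockwise seen from above, by up to about 125 degrees (more than needed); the elbow stays to the left (+y).
- grip (a point): The magnifier's grip: upright round white post 24 mm across, fixed on the second link 125 mm along it from the elbow axis, standing 133 to 191 mm above the work surface; point on its axis, 166 mm high. It starts about under the front edge of the glass, so take it with the tool leaning 30 to 45 degrees, fingers pointing down and away from the robot. A level pull of 5 to 15 N swings the arm.
- lens_hinge (a point): Middle of the lens's horizontal hinge at the free end of the second link, 190 mm from the elbow axis, 127 mm above the work surface. The hinge axis is level and square to the second link.
- lens_centre (a point): Centre of the round clear lens (110 mm across with steel rim, 12 thick), 60 mm from the hinge; when level, 127 mm high and in line with the second link, 250 mm from the elbow axis. z axis: the lens's own axis, upright when level. It starts folded up by 40 to 57 degrees; about 2 N on its upper face near the far rim folds it down; friction holds it anywhere; a firm stop ends it level.
- lens: The lens with its rim, as above; origin at the hinge, x towards the lens centre, z along the lens's axis. Must not be pushed with more than 25 N.
- palm_rest: Fixed low rectangular rest, 120 mm (its x) by 90 mm (its y), 22 mm high, white with a cork top. Origin: centre of its underside.
- clipper: Steel nail clipper 85 mm long, 15 mm high, lying by the hand rest; leave alone. Origin: centre of its underside.
- comb: Wooden comb 170 mm long, 8 mm thick, lying by the hand rest; leave alone. Origin: centre of its underside.
- soap_dish: Round white ceramic dish 100 mm across, 16 mm high; leave alone. Origin: centre of its underside.
- cup: White ceramic cup 76 mm across and 100 mm high with two toothbrushes standing to 200 mm; leave alone. Origin: centre of its underside.
- sunscreen: Capped sunscreen bottle 56 mm across, 150 mm high; leave alone. Origin: centre of its underside.
Mind the look-alikes: they are no part of the job. What is shaped like the palm_rest but black or orange is not meant.

How it is judged (in metres and radians):
At the end, for the whole second after the job is handed in: The lens is level against its stop (within about 4.5 degrees), its centre within 25 mm (seen from above) of the centre of the hand rest, and it stays there at rest (horizontal distance between lens_centre and palm_rest below 0.025 m and angle between lens_centre's own z axis and vertical below 0.08 rad and linear speed of lens below 0.01 m/s and angular speed of lens below 0.05 rad/s); the robot touches nothing.
It fails at once if the robot pressed on the glass shelf with more than 3 N (contact force between any of the arm, the fingers and shelf above 3 N).
It fails at once if the lens was pushed with more than 25 N (contact force between anything else and lens above 25 N).
It fails at once if another thing was moved by more than 30 mm (distance of any of clipper, comb, soap_dish, cup, sunscreen from where it was at the start of the episode above 0.03 m).
It also fails if it takes over 59 s, if anything falls off the work surface, if the arm or the gripper's body presses on something with over 40 N, if the wrist force passes 120 N, or if a joint passes its speed limit or range.

## Working session

There is one attempt and no reset: what is moved stays moved. The work goes in short steps, Python scripts to look and compute and a tool call to move; the robot and the scene stay as the last step left them, time stands still between calls to the robot, and variables do not carry over. Pictures are saved under pics/ and viewed, about 8 in all and at most 12, crops included, and the job is handed in when it is done.

Besides the shell and the picture viewer there is one more tool, called after "Request:" as name(argument=value, ...) on one line, values as JSON. arm_command: Moves the arm, as the interface text tells. Its arguments: {"type":"object","properties":{"rows":{"type":"string"},"squeeze":{"type":"number"}},"required":["rows"]}

```bash
ls; mkdir -p pics; python3 - <<'E'
from rig import readout, eyes, env
import cv2,numpy as np
s=readout.observe(); print({k:np.round(v,3).tolist() for k,v in s.items()})
for n in("scene","top"):
    im=eyes.get_image(n); cv2.imwrite(f"pics/{n}0.png",im[...,::-1]); m=eyes.camera_model(n); print(n,m)
E
```

```text
pics
{'time_s': 0.0, 'q': [57.853, 21.84, 74.385, 0.003, 83.858, -12.336], 'qvel': [-0.013, -0.001, -0.017, 0.033, -0.014, 0.055], 'joint_efforts': [-0.001, -44.847, -23.127, -0.0, 0.005, -0.0], 'position': [0.186, 0.517, 0.248], 'tool_rot': [[-0.941, 0.339, -0.001], [0.339, 0.941, -0.001], [0.0, -0.001, -1.0]], 'ft_force': [-0.445, 0.186, -0.628], 'wrist_torque': [0.035, 0.054, 0.02], 'grip_width': 0.085}
scene {'mtx': array([[479.31798954,   0.        , 246.342402  ],
       [  0.        , 479.31798954, 194.78341171],
       [  0.        ,   0.        ,   1.        ]]), 'view': array([[-8.16675282e-01,  5.77097396e-01,  2.82055801e-04,
         4.42712001e-01],
       [-5.43512467e-01, -7.69311924e-01,  3.35787674e-01,
         2.02417325e-01],
       [ 1.93999181e-01,  2.74076192e-01,  9.41937662e-01,
        -1.47182953e+00],
       [ 0.00000000e+00,  0.00000000e+00,  0.00000000e+00,
         1.00000000e+00]])}
top {'mtx': array([[396.46669015,   0.        , 255.8840384 ],
       [  0.        , 396.46669015, 189.92423937],
       [  0.        ,   0.        ,   1.        ]]), 'view': array([[ 0.02544269, -0.9995939 ,  0.01283366, -0.05807549],
       [ 0.99356147,  0.02670274,  0.11010252, -0.52240031],
       [-0.1104005 ,  0.00994973,  0.99383738, -1.12703485],
       [ 0.        ,  0.        ,  0.        ,  1.        ]])}
```

```bash
python3 - <<'E'
import cv2
for n in("scene","top"):
    im=cv2.imread(f"pics/{n}0.png"); cv2.imwrite(f"pics/{n}0b.png",cv2.resize(im,(800,600),interpolation=cv2.INTER_CUBIC))
E
```

```text
(no output)
```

View pics/scene0b.png

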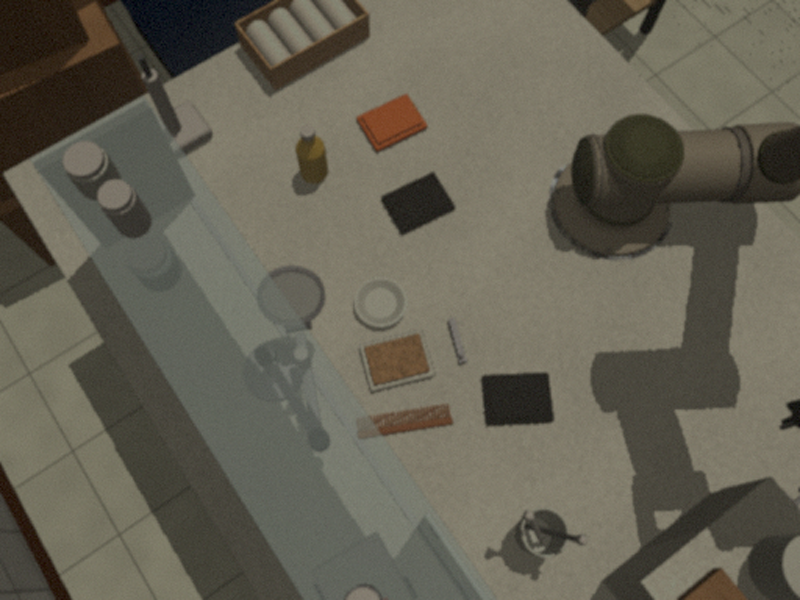

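View pics/top0b.png

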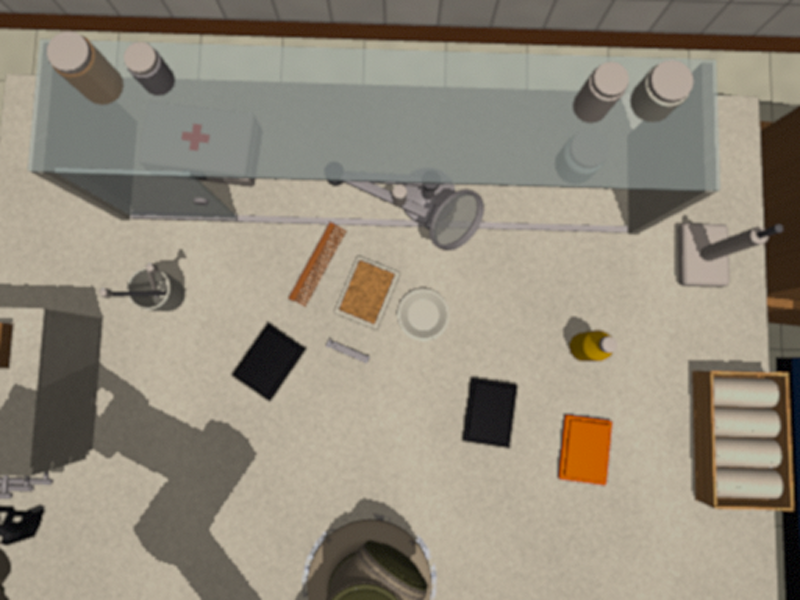

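The scene view shows the robot at right, with the magnifier under the glass and the lens disc at about (291,295). The cork rest is at (397,360), with the dish, clipper and comb around it. In the top view (x up, y left) the elbow is near (335,173), the grip top (399,190), the post (430,180), the lens (455,218) and the cork rest (367,292). I'll zoom in on the magnifier in both views.

```bash
cat > h.py <<'E'
import numpy as np, cv2
from rig import readout, eyes, env
def cam(n):
    m=eyes.camera_model(n); return m["mtx"],m["view"]
def ray(n,u,v,c=None):
    K,V=c or cam(n); d=np.linalg.inv(K)@[u,v,1]; d=np.array([d[0],-d[1],-d[2]])
    R=V[:3,:3]; return -R.T@V[:3,3], R.T@d
def plane(n,u,v,z,c=None):
    o,d=ray(n,u,v,c); return o+d*(z-o[2])/d[2]
def proj(n,p,c=None):
    K,V=c or cam(n); q=V[:3,:3]@p+V[:3,3]; w=K@[q[0],-q[1],-q[2]]; return w[:2]/w[2]
def tri(a,b):
    (o1,d1),(o2,d2)=ray(*a),ray(*b); d1=d1/np.linalg.norm(d1);d2=d2/np.linalg.norm(d2)
    t=np.linalg.lstsq(np.c_[d1,-d2],o2-o1,rcond=None)[0]; p,q=o1+t[0]*d1,o2+t[1]*d2
    return (p+q)/2,np.linalg.norm(p-q)
E
python3 - <<'E'
from h import *
im=cv2.imread("pics/top0.png"); h=cv2.cvtColor(im,cv2.COLOR_BGR2HSV)
m=cv2.inRange(h,(5,90,60),(20,255,255)); cs=cv2.findContours(m,0,2)[0]
for c in cs:
    if cv2.contourArea(c)>150:
        r=cv2.minAreaRect(c); print(np.round(r[0],1),np.round(r[1],1),r[2],plane("top",*r[0],.022).round(4),[plane("top",*p,.022).round(3)[:2].tolist() for p in cv2.boxPoints(r)])
a=cv2.resize(im[90:190,190:330],None,fx=5.7,fy=5.7,interpolation=cv2.INTER_CUBIC)
a=cv2.resize(im[95:165,195:315],(800,467),interpolation=cv2.INTER_CUBIC); cv2.imwrite("pics/topc.png",a)
im=cv2.imread("pics/scene0.png"); a=cv2.resize(im[160:300,140:300],(680,595),interpolation=cv2.INTER_CUBIC); cv2.imwrite("pics/scenec.png",a)
E
```

```text
[374.3 287.5] [31.6 43. ] 6.009006023406982 [ 0.2523 -0.3911  0.022 ] [[0.196, -0.339], [0.316, -0.353], [0.309, -0.443], [0.189, -0.429]]
[475.6 282.1] [91.3 63.3] 88.56790161132812 [ 0.2744 -0.684   0.022 ] [[0.4, -0.593], [0.41, -0.778], [0.151, -0.773], [0.143, -0.592]]
[501.1 191.5] [14.1 20.6] 86.8201675415039 [ 0.5394 -0.7694  0.022 ] [[0.558, -0.738], [0.563, -0.8], [0.521, -0.8], [0.516, -0.739]]
[234.3 186.4] [24.5 34.5] 22.61986541748047 [0.5332 0.0191 0.022 ] [[0.499, 0.07], [0.594, 0.035], [0.568, -0.033], [0.473, 0.004]]
[202.6 168.9] [12.  55.6] 28.610462188720703 [0.5826 0.1141 0.022 ] [[0.517, 0.166], [0.665, 0.094], [0.649, 0.062], [0.501, 0.134]]
[255.5  20.4] [511.5   9.9] 1.7534048557281494 [ 1.0496 -0.0298  0.022 ] [[1.033, 0.752], [1.065, 0.754], [1.066, -0.824], [1.034, -0.821]]
```

View pics/topc.png

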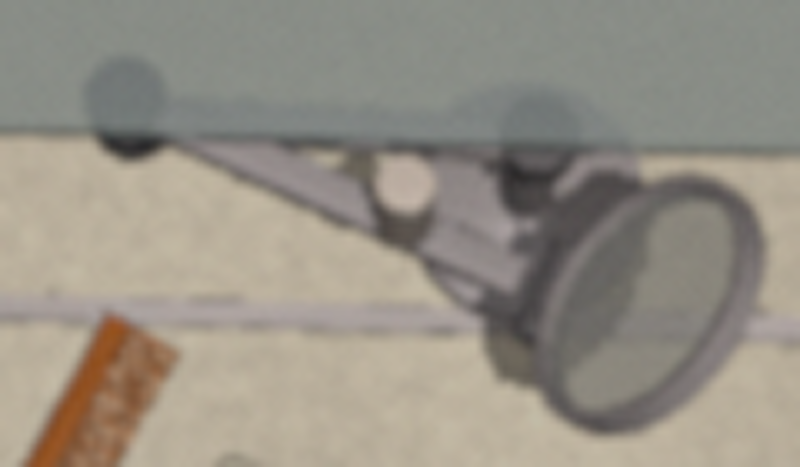

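View pics/scenec.png

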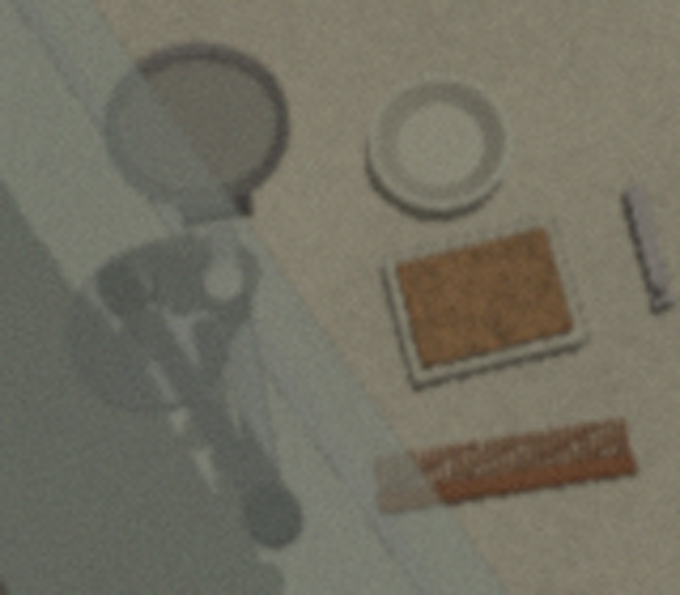

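```bash
python3 - <<'E'
from h import *
P={}
for k,a,b,z in [("elbow",(213.75,109.6),(204,281.2),.137),("grip",(255.75,122.75),(192.2,225.9),.191),("post",(276,113),(169.4,227.5),.137),("lens",(293.2,140.7),(186.6,189.4),.17)]:
    p,e=tri(("top",*a),("scene",*b)); print(k,p.round(4),"gap",e.round(4),"plane top",plane("top",*a,z).round(4),"plane scene",plane("scene",*b,z).round(4))
    P[k]=p
for k in("grip","post","lens"): print(k,np.linalg.norm((P[k]-P["elbow"])[:2]), np.degrees(np.arctan2(*(P[k]-P["elbow"])[1::-1])))
# rest outline in both: cork
for n in("top","scene"):
    im=cv2.imread(f"pics/{n}0.png"); h=cv2.cvtColor(im,cv2.COLOR_BGR2HSV)
    m=cv2.inRange(h,(5,90,50),(20,255,255))
    for c in cv2.findContours(m,0,2)[0]:
        r=cv2.minAreaRect(c); p=plane(n,*r[0],.022)
        if cv2.contourArea(c)>150 and p[0]>.45: print(n,r,p.round(4))
# glass front edge pts in top image: crop (0,132),(800,152)
for u,v in((195,114.8),(315,117.8)): print("edge",plane("top",u,v,.31).round(4),plane("top",u,v,.30).round(4))
E
```

```text
elbow [0.7301 0.0793 0.1215] gap 0.0047 plane top [0.7268 0.076  0.137 ] plane scene [0.729 0.084 0.137]
grip [ 0.6795 -0.0374  0.1847] gap 0.0018 plane top [ 0.6783 -0.038   0.191 ] plane scene [ 0.6794 -0.0348  0.191 ]
post [ 0.7269 -0.091   0.1151] gap 0.0067 plane top [ 0.7223 -0.0923  0.137 ] plane scene [ 0.7255 -0.081   0.137 ]
lens [ 0.6382 -0.1346  0.1661] gap 0.0063 plane top [ 0.6393 -0.1366  0.17  ] plane scene [ 0.6368 -0.1304  0.17  ]
grip 0.12723087749811984 -113.45544164571267
post 0.17034184516818046 -91.07414629998138
lens 0.23280669154133085 -113.25709951942021
top ((234.3224639892578, 186.42604064941406), (24.46154022216797, 34.5384635925293), 22.61986541748047) [0.5332 0.0191 0.022 ]
top ((501.0, 180.0), (54.0, 20.0), 90.0) [ 0.5737 -0.7707  0.022 ]
top ((202.5923614501953, 168.91400146484375), (11.971302032470703, 55.62665557861328), 28.610462188720703) [0.5826 0.1141 0.022 ]
top ((499.5, 107.5), (23.0, 69.0), 0.0) [ 0.7954 -0.7757  0.022 ]
top ((255.50169372558594, 20.443927764892578), (511.525634765625, 9.913722038269043), 1.7534048557281494) [ 1.0496 -0.0299  0.022 ]
scene ((263.9229736328125, 268.51214599609375), (12.736945152282715, 49.07622528076172), 81.02737426757812) [0.574  0.1281 0.022 ]
scene ((253.5000457763672, 229.50003051757812), (24.496097564697266, 36.1378059387207), 75.96376037597656) [0.5333 0.0223 0.022 ]
scene ((44.87762451171875, 30.32378387451172), (60.43959426879883, 93.13430786132812), 86.92254638671875) [ 0.6987 -0.9202  0.022 ]
edge [0.6586 0.0995 0.31  ] [0.6616 0.101  0.3   ]
edge [ 0.6596 -0.1706  0.31  ] [ 0.6626 -0.1722  0.3   ]
```

The two views agree: elbow to post measures 170 mm, elbow to grip 127 mm, and the lens is up about 42°. The plan is a small planner that prints move rows: lift, then go to a pre-grasp pose leaning 38°.

```bash
cat >> h.py <<'E'
from scipy.spatial.transform import Rotation as Ro, Slerp
def lean(deg,yaw=0):
    t=np.radians(deg); return Ro.from_euler('z',yaw,degrees=True).as_matrix()@np.array([[-np.cos(t),0,np.sin(t)],[0,1,0],[-np.sin(t),0,-np.cos(t)]])
def plan(p1,R1,n,g,p0=None,R0=None,nd=0):
    s=readout.observe(); p0=np.array(s["position"]) if p0 is None else np.array(p0); R0=np.array(s["tool_rot"]) if R0 is None else R0
    p1=np.array(p1); sl=Slerp([0,1],Ro.from_matrix([R0,R1])); p,R=p0,R0
    for i in range(1,n+1):
        pt,Rt=p0+(p1-p0)*i/n,sl(i/n).as_matrix()
        d=np.round(R.T@(pt-p)*1000,nd); w=np.round(Ro.from_matrix(R.T@Rt).as_rotvec(degrees=True),1)
        print(g,*[f"{x:g}" for x in d],*[f"{x:g}" for x in w],end="; " if i%5 else "\n")
        p=p+R@d/1000; R=R@Ro.from_rotvec(w,degrees=True).as_matrix()
    print("\nend",p.round(4),"want",p1.round(4)); return p,R
E
python3 - <<'E'
from h import *
s=readout.observe(); p=np.array(s["position"]); p[2]+=.17
R=lean(38); g=np.array([.679,-.037,.168])+.002*R[:,2]
plan(g-.14*R[:,2],R,20,0.4,p,np.array(s["tool_rot"]))
E
```

```text
0.4 -29 -19 7 -0.3 -1.9 -1; 0.4 -28 -20 8 -0.4 -1.9 -0.9; 0.4 -27 -20 9 -0.3 -1.8 -1; 0.4 -27 -21 9 -0.3 -1.9 -0.9; 0.4 -26 -21 10 -0.4 -1.9 -1
0.4 -25 -22 11 -0.3 -1.9 -0.9; 0.4 -25 -22 12 -0.3 -1.9 -1; 0.4 -24 -22 12 -0.4 -1.9 -0.9; 0.4 -23 -23 13 -0.3 -1.8 -1; 0.4 -22 -24 13 -0.3 -1.9 -0.9
0.4 -22 -24 15 -0.3 -1.9 -1; 0.4 -20 -24 14 -0.4 -1.9 -0.9; 0.4 -20 -25 15 -0.3 -1.9 -1; 0.4 -18 -25 16 -0.3 -1.8 -0.9; 0.4 -18 -26 16 -0.4 -1.9 -1
0.4 -17 -26 17 -0.3 -1.9 -0.9; 0.4 -16 -26 17 -0.3 -1.9 -1; 0.4 -15 -27 17 -0.4 -1.9 -1; 0.4 -14 -27 18 -0.3 -1.9 -0.9; 0.4 -12 -28 17 -0.3 -1.8 -1

end [ 0.5935 -0.0374  0.2769] want [ 0.594  -0.037   0.2767]
```

Request:
arm_command(rows="0.4 0 0 -34 0 0 0; 0.4 0 0 -34 0 0 0; 0.4 0 0 -34 0 0 0; 0.4 0 0 -34 0 0 0; 0.4 0 0 -34 0 0 0")

```text
time_s: 0.52
position: [0.1862, 0.517, 0.4198]
tool_rot: [[-0.941, 0.339, -0.0], [0.339, 0.941, -0.001], [0.0, -0.001, -1.0]]
ft_force: [-0.4, 1.0, 0.2]
grip_width: 0.0512
```

Request:
arm_command(rows="0.4 -29 -19 7 -0.3 -1.9 -1; 0.4 -28 -20 8 -0.4 -1.9 -0.9; 0.4 -27 -20 9 -0.3 -1.8 -1; 0.4 -27 -21 9 -0.3 -1.9 -0.9; 0.4 -26 -21 10 -0.4 -1.9 -1")

```text
time_s: 0.93
position: [0.289, 0.3773, 0.3826]
tool_rot: [[-0.952, 0.256, 0.166], [0.256, 0.967, -0.022], [-0.166, 0.022, -0.986]]
ft_force: [0.7, 0.5, -0.2]
grip_width: 0.0512
```

Request:
arm_command(rows="0.4 -25 -22 11 -0.3 -1.9 -0.9; 0.4 -25 -22 12 -0.3 -1.9 -1; 0.4 -24 -22 12 -0.4 -1.9 -0.9; 0.4 -23 -23 13 -0.3 -1.8 -1; 0.4 -22 -24 13 -0.3 -1.9 -0.9")

```text
time_s: 1.35
position: [0.3905, 0.2389, 0.3475]
tool_rot: [[-0.929, 0.172, 0.327], [0.171, 0.985, -0.029], [-0.327, 0.029, -0.945]]
ft_force: [1.3, 0.6, -0.3]
grip_width: 0.0513
```

Request:
arm_command(rows="0.4 -22 -24 15 -0.3 -1.9 -1; 0.4 -20 -24 14 -0.4 -1.9 -0.9; 0.4 -20 -25 15 -0.3 -1.9 -1; 0.4 -18 -25 16 -0.3 -1.8 -0.9; 0.4 -18 -26 16 -0.4 -1.9 -1")

```text
time_s: 1.77
position: [0.4923, 0.1004, 0.3119]
tool_rot: [[-0.874, 0.084, 0.479], [0.085, 0.996, -0.021], [-0.479, 0.022, -0.878]]
ft_force: [-0.0, 1.3, 0.9]
grip_width: 0.051
```

Request:
arm_command(rows="0.4 -17 -26 17 -0.3 -1.9 -0.9; 0.4 -16 -26 17 -0.3 -1.9 -1; 0.4 -15 -27 17 -0.4 -1.9 -1; 0.4 -14 -27 18 -0.3 -1.9 -0.9; 0.4 -12 -28 17 -0.3 -1.8 -1")

```text
time_s: 2.18
position: [0.5943, -0.0387, 0.2764]
tool_rot: [[-0.787, -0.0, 0.617], [-0.0, 1.0, -0.0], [-0.617, -0.0, -0.787]]
ft_force: [1.1, 1.5, -0.8]
grip_width: 0.0509
```

```bash
python3 - <<'E'
from h import *
c=cam("wrist"); im=eyes.get_image("wrist")[...,::-1].copy(); cv2.imwrite("pics/w1raw.png",im)
print("cam pos",(-c[1][:3,:3].T@c[1][:3,3]).round(3))
for p in([.679,-.037,.191],[.679,-.037,.133],[.66,-.1,.3],[.66,.03,.3]): print(p,proj("wrist",np.array(p),c).round(1))
cv2.imwrite("pics/w1.png",cv2.resize(im,(800,600)))
E
```

```text
cam pos [ 0.458 -0.037  0.329]
[0.679, -0.037, 0.191] [254.  212.8]
[0.679, -0.037, 0.133] [254. 155.]
[0.66, -0.1, 0.3] [134.9 368.7]
[0.66, 0.03, 0.3] [380.8 368.7]
```

View pics/w1.png

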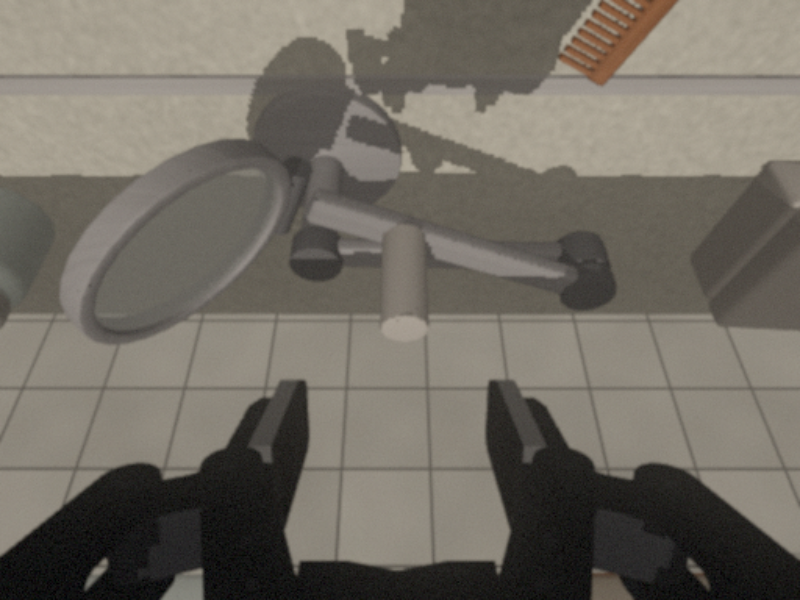

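The wrist view shows the grip top at (405,328) in the 800-wide picture, or (259,210) raw, centred between the open fingers. The lens is clear to the left. Prediction and picture agree within about 5 px, so I'll refine the grip position from here and advance.

```bash
python3 - <<'E'
from h import *
print(plane("wrist",259.2,210,.191), plane("wrist",405/1.5625,232/1.5625,.133))
R=lean(38); s=readout.observe(); print(np.round(s["q"],1))
g=np.array([.679,-.035,.167])+.002*R[:,2]
plan(g,R,6,0.4)
E
```

```text
[ 0.67409969 -0.03779062  0.191     ] [ 0.67079914 -0.03737625  0.133     ]
[ -20.5   13.1   91.7   19.3   40.5 -121.3]
0.4 0 1 23 -0 0 -0; 0.4 0 2 23 -0 0 -0; 0.4 1 1 23 -0.1 0 -0; 0.4 -0 2 23 0 0 -0; 0.4 0 1 23 -0 0.1 -0
0.4 0 1 22 -0 -0 -0; 
end [ 0.6802 -0.0353  0.1659] want [ 0.6802 -0.035   0.1654]
```

Request:
arm_command(rows="0.4 0 0 23 0 0 0; 0.4 0 1 23 0 0 0; 0.4 0 0 23 0 0 0; 0.4 1 1 23 0 0 0; 0.4 0 0 23 0 0 0")

```text
time_s: 2.65
position: [0.664, -0.0348, 0.1844]
tool_rot: [[-0.789, -0.0, 0.615], [0.0, 1.0, 0.001], [-0.615, 0.0, -0.789]]
ft_force: [0.3, 0.5, 0.3]
grip_width: 0.0511
```

Request:
arm_command(rows="0.4 1 0 11 0 0 0; 0.4 0 0 11 0 0 0; 0.4 0 0 0 0 0 0")

```text
time_s: 2.9
position: [0.6766, -0.0349, 0.1662]
tool_rot: [[-0.789, -0.0, 0.614], [0.0, 1.0, 0.001], [-0.614, 0.001, -0.789]]
ft_force: [0.7, 0.1, -0.4]
grip_width: 0.0513
```

```bash
python3 - <<'E'
from h import *
im=eyes.get_image("wrist")[...,::-1].copy(); cv2.imwrite("pics/w2.png",cv2.resize(im,(640,480)))
E
```

```text
(no output)
```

View pics/w2.png

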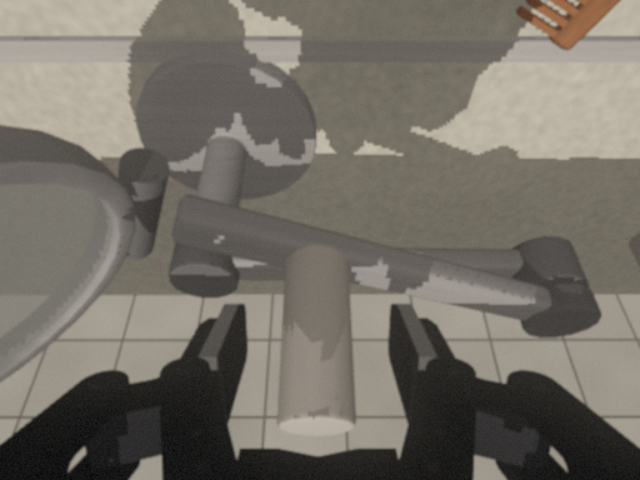

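The grip stands centred between the pads at about (317,350), with the fingers well clear of the lens. I'll close.

Request:
arm_command(rows="1 0 0 0 0 0 0; 1 0 0 0 0 0 0; 1 0 0 0 0 0 0; 1 0 0 0 0 0 0; 1 0 0 0 0 0 0", squeeze=40)

```text
time_s: 3.37
position: [0.6764, -0.0353, 0.1692]
tool_rot: [[-0.787, 0.0, 0.617], [-0.0, 1.0, -0.001], [-0.617, -0.001, -0.787]]
ft_force: [-6.1, -1.6, 6.2]
grip_width: 0.0229
```

```bash
python3 - <<'E'
from h import *
post=np.array([.725,-.090]); rest=np.array([.533,.0205])
s=readout.observe(); R=np.array(s["tool_rot"]); p=np.array(s["position"]); print(s["grip_width"],p,s["ft_force"])
g=(p-.002*R[:,2])[:2]
def circ(a,ra,b,rb,left=True):
    d=b-a; L=np.linalg.norm(d); x=(L*L+ra*ra-rb*rb)/2/L; y=np.sqrt(ra*ra-x*x); u=d/L
    c=[a+x*u+k*y*np.array([-u[1],u[0]]) for k in(1,-1)]; return max(c,key=lambda q:q[0])
e0=circ(post,.17,g,.125); print("elbow now",e0,"lens dir",np.degrees(np.arctan2(*(g-e0)[::-1])))
e=circ(post,.17,rest,.25); u=(rest-e)/.25; gt=e+.125*u; print("elbow",e,"grip target",gt,np.degrees(np.arctan2(u[1],u[0])))
for k in np.linspace(0,1,6):
    q=g+(gt-g)*k; ee=circ(post,.17,q,.125); uu=(q-ee)/.125; print(q.round(3),ee.round(3),np.degrees(np.arctan2(uu[1],uu[0])).round(1),(ee+.25*uu).round(3))
R1=lean(40,-40); pt=np.append(gt,(p-.002*R[:,2])[2])+.002*R1[:,2]
plan(pt,R1,20,1,p,R,1)
E
```

```text
0.022870476418662116 [ 0.67638478 -0.03531098  0.169242  ] [-6.06164173 -1.59063503  6.2474285 ]
elbow now [0.72342394 0.07999269] lens dir -112.71738249952307
elbow [0.77771781 0.07161941] grip target [0.6553589 0.0460597] -168.20107850825033
[ 0.675 -0.035] [0.723 0.08 ] -112.7 [ 0.627 -0.151]
[ 0.671 -0.019] [0.75  0.078] -128.9 [ 0.593 -0.116]
[ 0.667 -0.003] [0.765 0.075] -141.4 [ 0.57  -0.081]
[0.663 0.014] [0.773 0.073] -151.6 [ 0.553 -0.046]
[0.659 0.03 ] [0.777 0.072] -160.3 [ 0.542 -0.012]
[0.655 0.046] [0.778 0.072] -168.2 [0.533 0.021]
1 0.8 4 -0.6 1.3 -0.1 1.6; 1 0.9 4 -0.7 1.2 -0.1 1.5; 1 1 4 -0.8 1.3 -0.1 1.6; 1 1.1 3.9 -0.9 1.2 -0.1 1.5; 1 1.2 3.8 -1 1.3 -0.1 1.6
1 1.3 3.8 -1.1 1.3 -0 1.5; 1 1.4 3.7 -1.1 1.2 -0.1 1.6; 1 1.5 3.7 -1.2 1.3 -0.1 1.5; 1 1.6 3.6 -1.3 1.2 -0.1 1.6; 1 1.7 3.5 -1.4 1.3 -0.1 1.5
1 1.8 3.4 -1.5 1.2 -0.1 1.6; 1 1.9 3.4 -1.6 1.3 -0.1 1.5; 1 2 3.3 -1.6 1.3 -0.1 1.6; 1 2 3.2 -1.7 1.2 -0.1 1.6; 1 2.2 3 -1.8 1.3 -0.1 1.5
1 2.2 3 -1.8 1.2 -0 1.6; 1 2.3 2.9 -1.9 1.3 -0.1 1.5; 1 2.4 2.8 -2 1.3 -0.1 1.6; 1 2.4 2.7 -2 1.2 -0.1 1.5; 1 2.5 2.5 -2.1 1.3 -0.1 1.6

end [0.6563 0.0452 0.1693] want [0.6563 0.0452 0.1693]
```

Gripped at 23 mm. Now the swing: a straight grip path of about 85 mm, with the tool turning 40° along with the link.

Request:
arm_command(rows="1 0.8 4 -0.6 1.3 -0.1 1.6; 1 0.9 4 -0.7 1.2 -0.1 1.5; 1 1 4 -0.8 1.3 -0.1 1.6; 1 1.1 3.9 -0.9 1.2 -0.1 1.5; 1 1.2 3.8 -1 1.3 -0.1 1.6")

```text
time_s: 3.78
position: [0.6717, -0.0184, 0.1692]
tool_rot: [[-0.768, 0.179, 0.614], [0.137, 0.984, -0.116], [-0.625, -0.004, -0.781]]
ft_force: [-4.7, -21.1, 1.7]
grip_width: 0.0228
```

Request:
arm_command(rows="1 1.3 3.8 -1.1 1.3 0 1.5; 1 1.4 3.7 -1.1 1.2 -0.1 1.6; 1 1.5 3.7 -1.2 1.3 -0.1 1.5; 1 1.6 3.6 -1.3 1.2 -0.1 1.6; 1 1.7 3.5 -1.4 1.3 -0.1 1.5")

```text
time_s: 4.2
position: [0.6661, 0.0027, 0.1691]
tool_rot: [[-0.73, 0.346, 0.589], [0.266, 0.938, -0.222], [-0.629, -0.006, -0.777]]
ft_force: [-5.9, -14.8, 4.3]
grip_width: 0.0227
```

Request:
arm_command(rows="1 1.8 3.4 -1.5 1.2 -0.1 1.6; 1 1.9 3.4 -1.6 1.3 -0.1 1.5; 1 2 3.3 -1.6 1.3 -0.1 1.6; 1 2 3.2 -1.7 1.2 -0.1 1.6; 1 2.2 3 -1.8 1.3 -0.1 1.5")

```text
time_s: 4.62
position: [0.6607, 0.0233, 0.169]
tool_rot: [[-0.668, 0.505, 0.547], [0.386, 0.863, -0.324], [-0.636, -0.005, -0.772]]
ft_force: [-4.8, -11.2, 3.6]
grip_width: 0.0228
```

Request:
arm_command(rows="1 2.2 3 -1.8 1.2 0 1.6; 1 2.3 2.9 -1.9 1.3 -0.1 1.5; 1 2.4 2.8 -2 1.3 -0.1 1.6; 1 2.4 2.7 -2 1.2 -0.1 1.5; 1 2.5 2.5 -2.1 1.3 -0.1 1.6")

```text
time_s: 5.03
position: [0.6558, 0.0441, 0.169]
tool_rot: [[-0.586, 0.646, 0.489], [0.494, 0.763, -0.417], [-0.642, -0.003, -0.767]]
ft_force: [-1.7, -7.2, 2.6]
grip_width: 0.0229
```

```bash
python3 - <<'E'
from h import *
print(readout.observe()["position"],np.round(readout.observe()["q"],1))
for n in("top","scene"):
    im=eyes.get_image(n)[...,::-1].copy(); cv2.imwrite(f"pics/{n}3.png",im)
a=cv2.imread("pics/top3.png")[95:235,175:335]; b=cv2.imread("pics/scene3.png")[150:290,150:310]
cv2.imwrite("pics/both3.png",np.hstack([cv2.resize(x,(400,350),interpolation=cv2.INTER_CUBIC) for x in(a,b)]))
E
```

```text
[0.65579389 0.04406016 0.16895761] [  2.8  30.2  84.7 -41.4  41.7 -21. ]
```

View pics/both3.png

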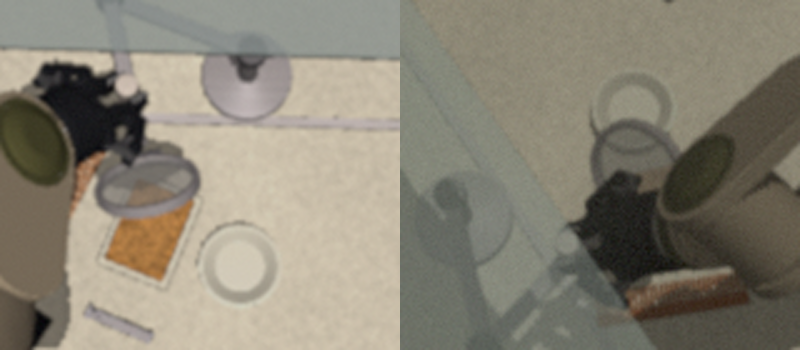

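Left (top view): the lens ellipse is now at (148,187), above the rest's far edge, the grip top at (126,86) and the steel foot at (246,77). Right (scene view): the lens is at (634,157). I'll check the geometry with these.

```bash
python3 - <<'E'
from h import *
f=lambda u,v:(175+u/2.5,95+v/2.5)
g=lambda u,v:(150+(u-400)/2.5,150+v/2.5)
print("foot",plane("top",*f(246,77),.01),"grip",plane("top",*f(126,86),.191),"elbow",plane("top",*f(110,3),.137))
print("foot scene",plane("scene",*g(466,214),.01))
L,e=tri(("top",*f(148,187)),("scene",*g(634,157)));print("lens",L,e,plane("top",*f(148,187),.167))
E=np.array([.7777,.0716]);
for l in(L,plane("top",*f(148,187),.167)):
    u=l[:2]-E; d=np.linalg.norm(u); a=np.arctan2(u[1],u[0]); print("dir",np.degrees(a),"d",d,"el",np.degrees(np.arccos((d-.19)/.06)),"level centre",E+.25*u/d)
# rest outline: white border mask top, initial image
im=cv2.imread("pics/top0.png"); h=cv2.cvtColor(im,cv2.COLOR_BGR2HSV)
sub=h[150:220,200:260]; print("cork top/ scene centres used .5332,.0191 / .5333,.0223")
E
```

```text
foot [ 0.72214148 -0.09252794  0.01      ] grip [0.65869276 0.03877367 0.191     ] elbow [0.76460228 0.06313984 0.137     ]
foot scene [ 0.71862325 -0.09101721  0.01      ]
lens [0.55648503 0.01172344 0.19137877] 0.0037340745579133826 [0.55914197 0.01423171 0.167     ]
dir -164.8545770717797 d 0.22917518821133018 el 49.23789399548742 level centre [0.53638355 0.00628254]
dir -165.2924787247477 d 0.22596179283702794 el 53.17569519522572 level centre [0.53589139 0.00812877]
cork top/ scene centres used .5332,.0191 / .5333,.0223
```

The grip sits about 6 mm off the pad centre, along the pads, so the level lens centre would land near (.536,.007) against a target of (.533,.0205). I'll nudge the grip about 7 mm in +y, let it settle and measure again.

Request:
arm_command(rows="1 2.2 2.2 -1.8 0 0 0; 1 2.1 2.2 -1.8 0 0 0; 1 0 0 0 0 0 0")

```text
time_s: 5.38
position: [0.6542, 0.0513, 0.1689]
tool_rot: [[-0.587, 0.645, 0.489], [0.493, 0.764, -0.416], [-0.642, -0.003, -0.767]]
ft_force: [-4.9, -6.0, 5.3]
grip_width: 0.0224
```

Request:
arm_command(rows="0.4 0 0 0 0 0 0; 0.4 0 0 0 0 0 0; 0.4 0 0 0 0 0 0; 0.4 0 0 0 0 0 0; 0.4 0 0 0 0 0 0")

```text
time_s: 5.8
position: [0.655, 0.0527, 0.168]
tool_rot: [[-0.588, 0.643, 0.491], [0.493, 0.766, -0.413], [-0.641, -0.001, -0.767]]
ft_force: [-0.3, 0.3, -1.0]
grip_width: 0.0511
```

Request:
arm_command(rows="0.4 0 0 -15 0 0 0; 0.4 0 0 -30 0 0 0; 0.4 0 0 -40 0 0 0; 0.4 0 0 -40 0 0 0; 0.4 0 0 -40 0 0 0")

```text
time_s: 6.22
position: [0.5722, 0.1216, 0.2967]
tool_rot: [[-0.588, 0.643, 0.491], [0.493, 0.766, -0.412], [-0.641, -0.0, -0.768]]
ft_force: [0.5, 0.6, 0.3]
grip_width: 0.0513
```

```bash
python3 - <<'E'
from h import *
plan([.42,.24,.34],lean(0,-30),10,1)
E
```

```text
1 12 -1 -16 -0.3 4 -1; 1 13 -0 -14 -0.4 3.9 -0.9; 1 14 -0 -14 -0.3 4 -1; 1 15 0 -13 -0.4 4 -0.9; 1 16 1 -12 -0.3 4 -1
1 17 0 -11 -0.4 3.9 -1; 1 17 2 -9 -0.3 4 -0.9; 1 18 1 -8 -0.4 4 -1; 1 18 2 -7 -0.3 4 -0.9; 1 19 3 -6 -0.4 3.9 -1

end [0.4204 0.2403 0.34  ] want [0.42 0.24 0.34]
```

Request:
arm_command(rows="1 12 -1 -16 -0.3 4 -1; 1 13 0 -14 -0.4 3.9 -0.9; 1 14 0 -14 -0.3 4 -1; 1 15 0 -13 -0.4 4 -0.9; 1 16 1 -12 -0.3 4 -1")

```text
time_s: 6.63
position: [0.4965, 0.1813, 0.3178]
tool_rot: [[-0.775, 0.572, 0.269], [0.534, 0.82, -0.205], [-0.338, -0.015, -0.941]]
ft_force: [-0.0, -0.2, 0.1]
grip_width: -0.0001
```

Request:
arm_command(rows="1 17 0 -11 -0.4 3.9 -1; 1 17 2 -9 -0.3 4 -0.9; 1 18 1 -8 -0.4 4 -1; 1 18 2 -7 -0.3 4 -0.9; 1 19 3 -6 -0.4 3.9 -1")

```text
time_s: 7.05
position: [0.4205, 0.2403, 0.3393]
tool_rot: [[-0.867, 0.498, -0.001], [0.498, 0.867, 0.002], [0.002, 0.001, -1.0]]
ft_force: [-0.5, 0.3, 0.4]
grip_width: 0.0002
```

```bash
python3 - <<'E'
from h import *
for n in("top","scene"):
    im=eyes.get_image(n)[...,::-1].copy(); cv2.imwrite(f"pics/{n}4.png",im)
a=cv2.imread("pics/top4.png")[95:235,175:335]; b=cv2.imread("pics/scene4.png")[150:290,150:310]
cv2.imwrite("pics/both4.png",np.hstack([cv2.resize(x,(400,350),interpolation=cv2.INTER_CUBIC) for x in(a,b)]))
E
```

```text
(no output)
```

View pics/both4.png

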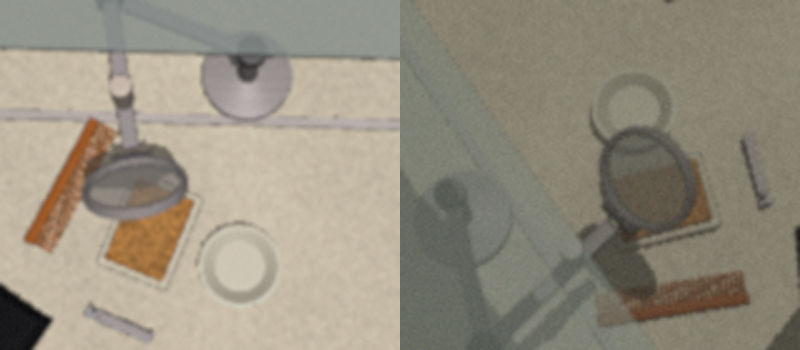

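The view is clear now: lens ellipse at (135,187) in the top view and (648,180) in the scene view, grip top at (120,86).

```bash
python3 - <<'E'
from h import *
f=lambda u,v:(175+u/2.5,95+v/2.5)
g=lambda u,v:(150+(u-400)/2.5,150+v/2.5)
post=np.array([.7225,-.0905])
G=plane("top",*f(120,86),.191); print("grip",G,"elbow",plane("top",*f(106,2),.137))
L,e=tri(("top",*f(135,187)),("scene",*g(648,180)));print("lens",L,e)
d=G[:2]-post; D=np.linalg.norm(d); x=(D*D+.17**2-.125**2)/2/D; y=np.sqrt(.17**2-x*x); u=d/D
for k in(1,-1):
    E=post+x*u+k*y*np.array([-u[1],u[0]])
    if E[0]>.72:
        w=(G[:2]-E)/.125; print("elbow",E,"dir",np.degrees(np.arctan2(w[1],w[0])),"level centre from grip",E+.25*w, "hinge",E+.19*w)
        h=E+.19*w; l=L[:2]-h; print("lens horiz from hinge",l,np.linalg.norm(l),"z",L[2]-.127)
        v=L[:2]-E; v/=np.linalg.norm(v); print("level centre from lens",E+.25*v)
E
```

```text
grip [0.65851643 0.04487627 0.191     ] elbow [0.7655918  0.06751014 0.137     ]
lens [0.55726848 0.02956426 0.16590022] 0.00501915635573656
elbow [0.78115455 0.06906078] dir -168.84428646276365 level centre from grip [0.5358783  0.02069177] hinge [0.5947446  0.03230033]
lens horiz from hinge [-0.03747612 -0.00273607] 0.037575866338893135 z 0.03890022246590208
level centre from lens [0.53495626 0.02562808]
```

The level centre is predicted at (.535,.023) against the rest at (.533,.0205), which is good. The lens is about 46° up with its tip near (.515,.02,.21). Next I go above the far rim with closed fingers.

```bash
python3 - <<'E'
from h import *
R=lean(0,-12)
p,R=plan([.524,.021,.268],R,10,1)
plan([.503,.017,.150],R,15,1,p,R,1)
E
```

```text
1 -20 -14 7 0 0 -1.8; 1 -19 -14 7 0 0 -1.8; 1 -19 -16 7 0 0 -1.8; 1 -19 -15 8 0 0 -1.8; 1 -18 -16 7 0 0.1 -1.7
1 -17 -17 7 0 -0 -1.8; 1 -17 -18 7 0.1 -0 -1.8; 1 -16 -17 7 -0 -0 -1.8; 1 -16 -19 7 -0 -0 -1.8; 1 -15 -19 7 -0 0 -1.8

end [0.5236 0.0207 0.2684] want [0.524 0.021 0.268]
1 1.3 -0.5 7.9 0 -0 0; 1 1.3 -0.5 7.9 0 -0 0; 1 1.3 -0.6 7.9 0 -0 0; 1 1.3 -0.5 7.9 0 -0 0; 1 1.3 -0.5 7.9 0 -0 0
1 1.3 -0.5 7.9 0 -0 0; 1 1.3 -0.6 7.9 0 -0 0; 1 1.3 -0.5 7.9 0 -0 0; 1 1.3 -0.5 7.9 0 -0 0; 1 1.3 -0.5 7.8 0 -0 0
1 1.2 -0.5 7.9 0 -0 0; 1 1.3 -0.6 7.9 0 -0 0; 1 1.3 -0.5 7.9 0 -0 0; 1 1.3 -0.5 7.9 0 -0 0; 1 1.3 -0.5 7.9 0 -0 0

end [0.503 0.017 0.15 ] want [0.503 0.017 0.15 ]
```

Request:
arm_command(rows="1 -20 -14 7 0 0 -1.8; 1 -19 -14 7 0 0 -1.8; 1 -19 -16 7 0 0 -1.8; 1 -19 -15 8 0 0 -1.8; 1 -18 -16 7 0 0 -1.8")

```text
time_s: 7.57
position: [0.4742, 0.1285, 0.3018]
tool_rot: [[-0.934, 0.357, 0.002], [0.357, 0.934, -0.003], [-0.003, -0.002, -1.0]]
ft_force: [0.3, -0.3, 0.6]
grip_width: 0.0003
```

Request:
arm_command(rows="1 -17 -17 7 0 0 -1.8; 1 -17 -18 7 0 0 -1.8; 1 -16 -17 7 0 0 -1.8; 1 -16 -19 7 0 0 -1.8; 1 -15 -19 7 0 0 -1.8")

```text
time_s: 7.98
position: [0.5247, 0.0181, 0.267]
tool_rot: [[-0.978, 0.206, 0.002], [0.206, 0.978, -0.003], [-0.003, -0.003, -1.0]]
ft_force: [-0.1, -0.6, -0.0]
grip_width: 0.0004
```

Request:
arm_command(rows="1 0.5 0 4 0 0 0; 1 0.5 0 4 0 0 0; 1 0.5 0 4 0 0 0; 1 0.5 0 4 0 0 0; 1 0.5 0 4 0 0 0")

```text
time_s: 8.4
position: [0.5216, 0.0209, 0.2472]
tool_rot: [[-0.978, 0.207, 0.002], [0.207, 0.978, -0.001], [-0.002, -0.001, -1.0]]
ft_force: [-0.7, -0.4, -0.4]
grip_width: -0.0001
```

Request:
arm_command(rows="1 0.5 0 4 0 0 0; 1 0.5 0 4 0 0 0; 1 0.5 0 4 0 0 0; 1 0.5 0 4 0 0 0; 1 0.5 0 4 0 0 0")

```text
time_s: 8.82
position: [0.5183, 0.021, 0.2281]
tool_rot: [[-0.978, 0.208, -0.001], [0.208, 0.978, -0.001], [0.001, -0.001, -1.0]]
ft_force: [-10.7, 1.9, 14.5]
grip_width: -0.0001
```

The force is 18 N and points (-x,+z): the fingertip is sticking to the rim's outer edge, because the rim wants to move outward as it folds. I'll back off straight up and look.

Request:
arm_command(rows="1 1 0 -3 0 0 0; 1 0 0 -8 0 0 0; 1 0 0 -20 0 0 0; 1 0 0 -20 0 0 0; 1 0 0 0 0 0 0")

```text
time_s: 9.23
position: [0.5199, 0.0207, 0.2823]
tool_rot: [[-0.978, 0.208, 0.008], [0.208, 0.978, -0.002], [-0.009, -0.001, -1.0]]
ft_force: [-0.8, 0.2, 0.5]
grip_width: -0.0001
```

```bash
python3 - <<'E'
from h import *
for n in("top","scene","wrist"):
    im=eyes.get_image(n)[...,::-1].copy(); cv2.imwrite(f"pics/{n}5.png",im)
a=cv2.imread("pics/wrist5.png"); b=cv2.imread("pics/scene5.png")[150:290,150:310]
cv2.imwrite("pics/both5.png",np.hstack([cv2.resize(x,(400,350),interpolation=cv2.INTER_CUBIC) for x in(a,b)]))
E
```

```text
(no output)
```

View pics/both5.png

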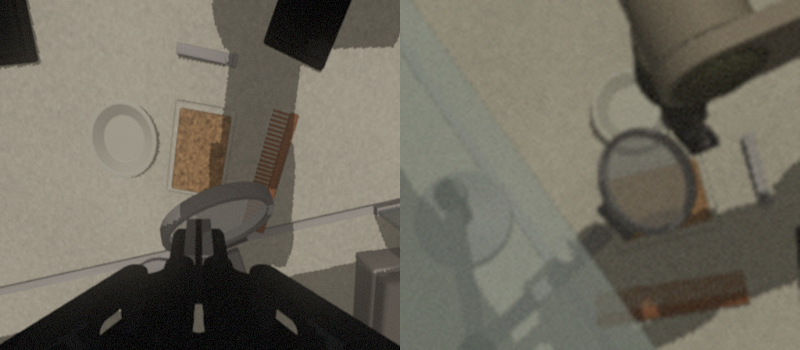

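```bash
python3 - <<'E'
from h import *
w=lambda u,v:(u*512/400,v*384/350)
g=lambda u,v:(150+(u-400)/2.5,150+v/2.5)
L,e=tri(("wrist",*w(217,219)),("scene",*g(646,182)));print("lens",L,e)
for z in(.16,.17):print([plane("wrist",*w(*q),z).round(4) for q in((165,243),(271,197))])
s=readout.observe(); t=np.array(s["position"])+.017*np.array(s["tool_rot"])[:,2]; print("tip px",proj("wrist",t)*np.array([400/512,350/384]))
a=cv2.imread("pics/wrist5.png")[170:310,180:380]; cv2.imwrite("pics/w5c.png",cv2.resize(a,(800,560),interpolation=cv2.INTER_CUBIC))
cv2.imwrite("pics/t5c.png",cv2.resize(cv2.imread("pics/top5.png")[95:235,175:335],(800,700))[:600])
E
```

```text
lens [0.55736912 0.0318649  0.16113158] 0.0019859076709289815
[array([ 0.5688, -0.0228,  0.16  ]), array([0.5489, 0.0873, 0.16  ])]
[array([ 0.5637, -0.0203,  0.17  ]), array([0.5446, 0.0853, 0.17  ])]
tip px [195.99337835 237.86888794]
```

View pics/w5c.png

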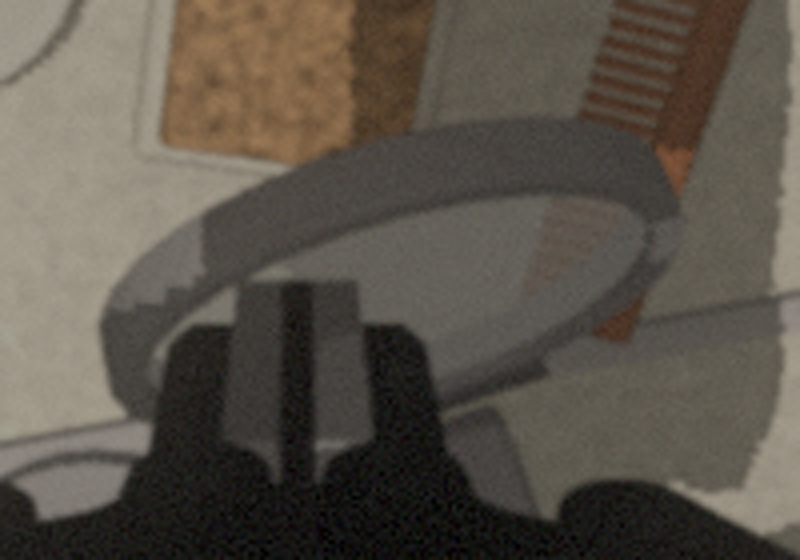

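The lens is where it was: centre (.557,.032,.161), link direction -169.5°, about 45° up. The fingertip had come down on the far rim edge. I'll turn the tool square to the link and press on the upper face just inside the rim, following the lens's arc.

```bash
cat > arc.py <<'E'
from h import *
u=np.array([np.cos(np.radians(-169.5)),np.sin(np.radians(-169.5))]); H=np.array([.557,.032])-.0425*u
def tcp(phi,lift=0,r=.095):
    f=np.radians(phi); h=r*np.cos(f)-(.006+lift)*np.sin(f); z=.127+r*np.sin(f)+(.006+lift)*np.cos(f)
    return np.append(H+(h-.011)*u,z+.017)
E
python3 - <<'E'
from arc import *
print(H); R=lean(0,10.5)
p,R=plan(tcp(46,.018),R,5,1,nd=1)
for a in range(49,-2,-3):
    t=tcp(a); d=np.round(R.T@(t-p)*1000,1); print(a,t.round(4),*d); p=p+R@d/1000
E
```

```text
[0.59878833 0.03974501]
1 -8 4.1 9.8 -0 0 -4.5; 1 -8.2 3.6 9.8 -0 0 -4.5; 1 -8.5 2.8 9.8 -0 0 -4.5; 1 -8.7 2.2 9.8 -0 0 -4.5; 1 -8.8 1.5 9.8 -0.1 0 -4.5

end [0.5616 0.0329 0.229 ] want [0.5617 0.0329 0.229 ]
49 [0.5528 0.0312 0.2196] 9.0 -0.0 9.4
46 [0.549  0.0305 0.2165] 3.9 -0.1 3.1
43 [0.5453 0.0298 0.2132] 3.7 0.0 3.3
40 [0.5418 0.0292 0.2097] 3.6 0.0 3.6
37 [0.5386 0.0286 0.206 ] 3.3 0.0 3.7
34 [0.5355 0.028  0.2021] 3.2 0.0 3.8
31 [0.5326 0.0275 0.1981] 2.9 0.0 4.0
28 [0.5299 0.027  0.1939] 2.7 0.0 4.2
25 [0.5274 0.0265 0.1896] 2.5 0.0 4.3
22 [0.5252 0.0261 0.1852] 2.3 0.0 4.5
19 [0.5232 0.0257 0.1806] 2.0 0.0 4.5
16 [0.5214 0.0254 0.176 ] 1.8 0.0 4.7
13 [0.5199 0.0251 0.1712] 1.6 0.0 4.7
10 [0.5186 0.0249 0.1664] 1.3 0.0 4.8
7 [0.5176 0.0247 0.1615] 1.0 0.0 4.9
4 [0.5168 0.0246 0.1566] 0.8 0.0 4.9
1 [0.5163 0.0245 0.1517] 0.6 -0.0 4.9
```

Request:
arm_command(rows="1 -8 4.1 9.8 0 0 -4.5; 1 -8.2 3.6 9.8 0 0 -4.5; 1 -8.5 2.8 9.8 0 0 -4.5; 1 -8.7 2.2 9.8 0 0 -4.5; 1 -8.8 1.5 9.8 0 0 -4.5")

```text
time_s: 9.8
position: [0.5618, 0.033, 0.2277]
tool_rot: [[-0.983, -0.186, -0.001], [-0.186, 0.983, -0.001], [0.001, -0.0, -1.0]]
ft_force: [0.3, -0.2, 1.0]
grip_width: 0.0002
```

Request:
arm_command(rows="1 4.5 0 4.7 0 0 0; 1 4.5 0 4.7 0 0 0; 1 3.9 0 3.1 0 0 0")

```text
time_s: 10.05
position: [0.5479, 0.0304, 0.2159]
tool_rot: [[-0.984, -0.18, -0.001], [-0.18, 0.984, -0.001], [0.001, -0.001, -1.0]]
ft_force: [0.1, 0.2, -0.0]
grip_width: 0.0001
```

Request:
arm_command(rows="1 3.7 0 3.3 0 0 0; 1 3.6 0 3.6 0 0 0")

```text
time_s: 10.22
position: [0.5413, 0.0291, 0.2102]
tool_rot: [[-0.984, -0.181, 0.002], [-0.181, 0.984, -0.001], [-0.002, -0.001, -1.0]]
ft_force: [-0.3, 0.2, 1.3]
grip_width: -0.0003
```

Request:
arm_command(rows="1 3.3 0 3.7 0 0 0; 1 3.2 0 3.8 0 0 0")

```text
time_s: 10.38
position: [0.5351, 0.0279, 0.2025]
tool_rot: [[-0.983, -0.182, 0.002], [-0.182, 0.983, -0.001], [-0.002, -0.001, -1.0]]
ft_force: [-0.1, 1.5, 1.4]
grip_width: 0.0003
```

Request:
arm_command(rows="1 2.9 0 4 0 0 0; 1 2.7 0 4.2 0 0 0")

```text
time_s: 10.55
position: [0.5296, 0.0269, 0.1939]
tool_rot: [[-0.983, -0.182, 0.001], [-0.182, 0.983, -0.001], [-0.001, -0.001, -1.0]]
ft_force: [1.1, 1.3, 1.7]
grip_width: -0.0004
```

About 2 N and folding as expected. I continue along the arc.

Request:
arm_command(rows="1 2.5 0 4.3 0 0 0; 1 2.3 0 4.5 0 0 0; 1 2 0 4.5 0 0 0")

```text
time_s: 10.8
position: [0.523, 0.0257, 0.1803]
tool_rot: [[-0.983, -0.182, 0.001], [-0.182, 0.983, -0.001], [-0.0, -0.001, -1.0]]
ft_force: [-0.8, 0.3, 2.2]
grip_width: 0.0002
```

Request:
arm_command(rows="1 1.8 0 4.7 0 0 0; 1 1.6 0 4.7 0 0 0; 1 1.3 0 4.5 0 0 0")

```text
time_s: 11.05
position: [0.5184, 0.0249, 0.1664]
tool_rot: [[-0.983, -0.182, 0.001], [-0.182, 0.983, -0.001], [-0.0, -0.001, -1.0]]
ft_force: [-0.1, 0.8, 1.5]
grip_width: 0.0002
```

Request:
arm_command(rows="1 1 0 2.5 0 0 0; 1 0.5 0 2.5 0 0 0; 1 0 0 0 0 0 0")

```text
time_s: 11.3
position: [0.5171, 0.0245, 0.1614]
tool_rot: [[-0.983, -0.182, 0.0], [-0.182, 0.983, -0.001], [-0.0, -0.001, -1.0]]
ft_force: [0.4, 0.2, 0.1]
grip_width: -0.0002
```

Request:
arm_command(rows="1 0.4 0 2 0 0 0; 1 0.3 0 2 0 0 0")

```text
time_s: 11.47
position: [0.5166, 0.0244, 0.1579]
tool_rot: [[-0.983, -0.182, 0.001], [-0.182, 0.983, -0.001], [-0.001, -0.001, -1.0]]
ft_force: [-0.5, -0.2, 1.1]
grip_width: -0.0001
```

Request:
arm_command(rows="1 0.2 0 2 0 0 0; 1 0.1 0 2 0 0 0")

```text
time_s: 11.63
position: [0.5161, 0.0243, 0.1538]
tool_rot: [[-0.983, -0.182, 0.001], [-0.182, 0.983, -0.001], [-0.0, -0.001, -1.0]]
ft_force: [-0.3, -0.9, 1.0]
grip_width: -0.0002
```

Request:
arm_command(rows="1 0 0 1 0 0 0; 1 0 0 0.5 0 0 0")

```text
time_s: 11.8
position: [0.5161, 0.0243, 0.1522]
tool_rot: [[-0.983, -0.182, 0.0], [-0.182, 0.983, -0.001], [-0.0, -0.001, -1.0]]
ft_force: [-1.2, 0.4, 0.2]
grip_width: -0.0001
```

Request:
arm_command(rows="1 0 0 1 0 0 0; 1 0 0 0 0 0 0")

```text
time_s: 11.97
position: [0.5162, 0.0243, 0.1513]
tool_rot: [[-0.983, -0.182, 0.001], [-0.182, 0.983, -0.001], [-0.001, -0.001, -1.0]]
ft_force: [-0.3, -0.4, 0.2]
grip_width: 0.0001
```

Request:
arm_command(rows="1 0 0 0.7 0 0 0; 1 0 0 0 0 0 0")

```text
time_s: 12.13
position: [0.5162, 0.0244, 0.1507]
tool_rot: [[-0.983, -0.182, 0.001], [-0.182, 0.983, -0.001], [-0.001, -0.001, -1.0]]
ft_force: [-0.7, -0.5, 0.9]
grip_width: 0.0002
```

Request:
arm_command(rows="1 0 0 0.7 0 0 0; 1 0 0 0 0 0 0")

```text
time_s: 12.3
position: [0.5162, 0.0244, 0.1499]
tool_rot: [[-0.983, -0.182, 0.001], [-0.182, 0.983, -0.001], [-0.001, -0.001, -1.0]]
ft_force: [-0.1, -0.2, 1.0]
grip_width: -0.0003
```

Request:
arm_command(rows="1 0 0 0.7 0 0 0; 1 0 0 0 0 0 0")

```text
time_s: 12.47
position: [0.5162, 0.0244, 0.1492]
tool_rot: [[-0.983, -0.182, 0.001], [-0.182, 0.983, -0.001], [-0.001, -0.001, -1.0]]
ft_force: [-0.9, -0.6, 0.4]
grip_width: 0.0004
```

Request:
arm_command(rows="1 0 0 0.7 0 0 0; 1 0 0 0 0 0 0")

```text
time_s: 12.63
position: [0.5162, 0.0243, 0.1485]
tool_rot: [[-0.983, -0.182, 0.001], [-0.182, 0.983, -0.001], [-0.001, -0.001, -1.0]]
ft_force: [-1.1, -0.5, 0.6]
grip_width: 0.0003
```

Request:
arm_command(rows="1 0 0 0.7 0 0 0; 1 0 0 0 0 0 0")

```text
time_s: 12.8
position: [0.5162, 0.0244, 0.1478]
tool_rot: [[-0.983, -0.182, 0.001], [-0.182, 0.983, -0.001], [-0.001, -0.001, -1.0]]
ft_force: [-0.7, -0.3, 0.2]
grip_width: 0.0
```

```bash
python3 - <<'E'
from h import *
for n in("top","scene","wrist"):
    im=eyes.get_image(n)[...,::-1].copy(); cv2.imwrite(f"pics/{n}6.png",im)
a=cv2.imread("pics/wrist6.png")[96:384,64:448]; b=cv2.imread("pics/scene6.png")[150:290,150:310]
cv2.imwrite("pics/both6.png",np.hstack([cv2.resize(x,(400,320),interpolation=cv2.INTER_CUBIC) for x in(a,b)]))
E
```

```text
(no output)
```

View pics/both6.png

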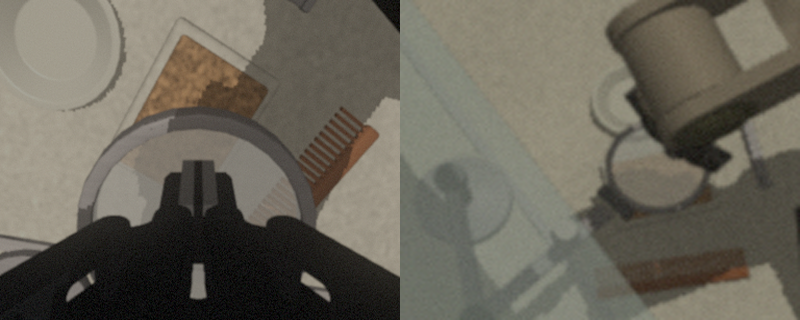

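The lens is almost level (6th viewer picture pair). The fingers stand on the glass inside the rim, which is likely recessed, so I keep stepping down gently until the stop is felt.

Request:
arm_command(rows="1 0 0 0.7 0 0 0; 1 0 0 0 0 0 0; 1 0 0 0.7 0 0 0; 1 0 0 0 0 0 0")

```text
time_s: 13.28
position: [0.5162, 0.0244, 0.1468]
tool_rot: [[-0.983, -0.182, 0.001], [-0.182, 0.983, -0.001], [-0.001, -0.001, -1.0]]
ft_force: [-1.1, 0.6, 4.2]
grip_width: 0.0003
```

Request:
arm_command(rows="1 0 0 0.7 0 0 0; 1 0 0 0 0 0 0")

```text
time_s: 13.45
position: [0.5162, 0.0244, 0.1466]
tool_rot: [[-0.983, -0.182, 0.002], [-0.182, 0.983, -0.001], [-0.001, -0.001, -1.0]]
ft_force: [-3.3, -0.2, 9.0]
grip_width: -0.0003
```

Request:
arm_command(rows="1 0 0 0.7 0 0 0; 1 0 0 0 0 0 0")

```text
time_s: 13.62
position: [0.5163, 0.0244, 0.1463]
tool_rot: [[-0.983, -0.182, 0.002], [-0.182, 0.983, -0.001], [-0.002, -0.002, -1.0]]
ft_force: [-5.2, 1.5, 13.0]
grip_width: 0.0002
```

The stop is felt: 13 N, and the position no longer advances. I retreat straight up, then aside.

Request:
arm_command(rows="1 0 0 -2 0 0 0; 1 0 0 -10 0 0 0; 1 0 0 -40 0 0 0; 1 0 0 -40 0 0 0; 1 0 0 -40 0 0 0")

```text
time_s: 14.03
position: [0.5157, 0.0246, 0.2785]
tool_rot: [[-0.983, -0.182, -0.0], [-0.182, 0.983, -0.001], [0.0, -0.001, -1.0]]
ft_force: [0.4, -0.3, 0.1]
grip_width: 0.0003
```

Request:
arm_command(rows="1 9 36 -10 0 0 0; 1 9 36 -10 0 0 0; 1 9 38 -10 0 0 0; 1 9 38 -10 0 0 0; 1 9 38 -10 0 0 0")

```text
time_s: 14.45
position: [0.4369, 0.2006, 0.3273]
tool_rot: [[-0.983, -0.181, 0.001], [-0.181, 0.983, -0.001], [-0.001, -0.001, -1.0]]
ft_force: [0.5, -0.3, -0.4]
grip_width: 0.0001
```

Request:
arm_command(rows="1 9 38 -10 0 0 0; 1 0 0 0 0 0 0")

```text
time_s: 14.62
position: [0.4197, 0.2398, 0.3388]
tool_rot: [[-0.982, -0.188, 0.004], [-0.188, 0.982, 0.002], [-0.004, 0.001, -1.0]]
ft_force: [0.5, -0.7, 0.0]
grip_width: 0.0001
```

```bash
python3 - <<'E'
from h import *
for n in("top","scene"):
    im=eyes.get_image(n)[...,::-1].copy(); cv2.imwrite(f"pics/{n}7.png",im)
a=cv2.imread("pics/top7.png")[115:215,175:275]; b=cv2.imread("pics/scene7.png")[170:270,200:300]
cv2.imwrite("pics/both7.png",np.hstack([cv2.resize(x,(400,400),interpolation=cv2.INTER_CUBIC) for x in(a,b)]))
E
```

```text
(no output)
```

View pics/both7.png

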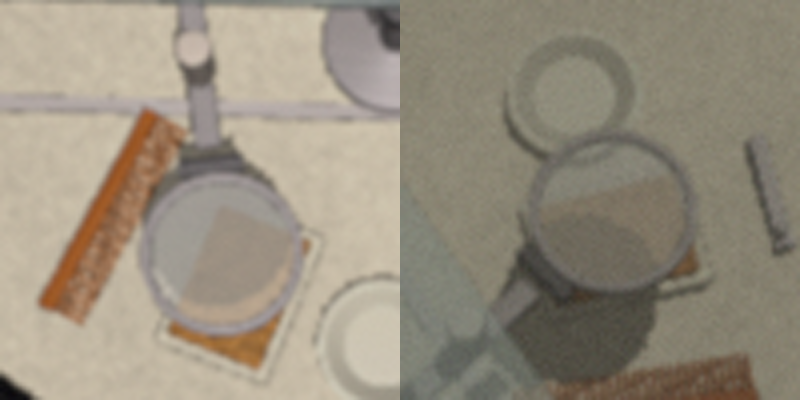

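Both views show the lens open and round over the rest: centre (221,254) in the left (top) crop and (609,212) in the right (scene) crop. I'll compute the offset and tilt.

```bash
python3 - <<'E'
from h import *
a,b=("top",230.25,178.5),("scene",252.25,223)
print("tri",*tri(a,b),"top@.131",plane(*a,.131),"scene@.131",plane(*b,.131))
f=lambda u,v:("top",175+u/4,115+v/4)
# rim extents at z .131 (expect 110 mm)
for p,q in(((140,254),(302,254)),((221,172),(221,335))): print("extent",np.linalg.norm(plane(*f(*p),.131)-plane(*f(*q),.131)))
print("grip",plane(*f(193,48),.191))
# palm rest outer corners hidden partly; visible top corners right(323,236), bottom(268,382)
for q in((323,236),(268,382),(157,338)): print("rest corner",plane(*f(*q),.022))
E
```

```text
tri [0.54268378 0.02670972 0.11831127] 0.0008535891983431944 top@.131 [0.54121413 0.02568484 0.131     ] scene@.131 [0.54467247 0.02995603 0.131     ]
extent 0.10782608077508694
extent 0.10960008055986649
grip [0.66478938 0.04445651 0.191     ]
rest corner [ 0.57174599 -0.04286868  0.022     ]
rest corner [ 0.46309494 -0.00551825  0.022     ]
rest corner [0.49312143 0.07647825 0.022     ]
```

The lens is 10 to 14 mm from the rest centre (limit 25 mm), and both rim extents read about 108 to 110 mm, as a level lens should. The arm is clear, so I hand in.

```bash
python3 -c "
from rig import env; print(env.close_job())"
```

```text
the job is handed in; nothing more can be done
None
```

The magnifier is swung out from under the glass shelf, its lens is folded down against the stop over the hand rest, and I handed the job in at about 15 s of the allowed 59 s. No verdict was given.

**What I did:** I took the grip with the tool leaning 38–40° and swung it about 90 mm. After letting go, I folded the lens down with closed fingers, following its arc with about 2 N. I felt the stop, with the force rising to about 14 N and the fingers advancing no further. Then I moved the arm clear.

**Last checks:**
- **Position:** the lens centre is about (0.542, 0.027) and the rest centre about (0.533, 0.020). The offset is about 10 mm in the top view and 14 mm in the scene view, against a limit of 25 mm. I did not correct it further.
- **Level:** the rim measures 108 by 110 mm from above, which fits a level lens 110 mm across. I did not measure the tilt directly.
- **Other things:** the dish, comb and clipper look unmoved. I did not look at the cup or sunscreen again, but the arm did not work near them. I saw no sign of touching the shelf.

**What went wrong or disagreed:**
- **First fold attempt:** my first try at folding the lens caught on the rim edge at about 18 N (limit 25 N). I backed off and redid it on the upper face, inside the rim. This attempt did not visibly move the arm.
- **Height check:** combining the two views put the lens at 118 mm high, where its upper face should be about 131 mm. I put that down to the shallow angle between the cameras.

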